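# Find the unlocked bench cover and push it open

### The arm

A 6-joint arm with a two-finger parallel gripper is mounted at the origin on the work surface. World frame = base frame: x ahead of the robot, y to its left, z up, the work surface at z = 0. Lengths are in m, angles in rad, forces in N, time in s.
With the tool pointing down it reaches from about 0.425 to 0.95 m from the base axis. Payload 3.5 kg.
Tool frame: the origin (TCP) lies on the centre line of the jaws, within the pads' length; the fingertips stand 17 mm ahead of it and the grasp point (between the pads) lies 2 mm behind it; z points along the fingers, x is the direction in which the jaws open and shut, and the axes are right-handed (so a half turn about z gives the same grasp; the last joint's range is limited). The gripper opens to 85 mm and grips with 20 to 120 N. Pads are 22 mm wide; open, the fingers measure 114 mm over their backs; the gripper's body (76 mm by 85 mm) begins 54 mm behind the grasp point. The pads swing forward as they close: fully open they stand 13 mm farther back than shut.
Start: joints at [1.06, 0.286, 1.577, -0, 1.279, -0.15], TCP at [0.238, 0.632, 0.248] pointing down, gripper open.
Joint ranges: [-2.77, 2.77], [-0.9, 2.22], [0.21, 2.48], [-1.53, 4.67], [0.24, 2.81], [-2.84, 2.84]. Speed limits (rad/s): [2.79, 2.79, 3.14, 3.14, 3.14, 3.14].

### API

Orientations are given as a unit quaternion [w, x, y, z].
In Python, from rig import env, camera, camera_params, search_frame, trace gives the robot as it stands.
- The arm moves only by the tool jog_arm, never from a script. Its arguments are lists of equal length, an entry for each row: "jaw": the closure in counts, from 0 (fully open) to 255 (shut); "xyz": the shift along the world's x, y, z in cm, a list of three; "twist": the turn, a rotation vector about the world's x, y, z in rad, a list of three. A call has 1 to 8 rows; each row is the pose to reach, as a shift and turn from the pose commanded when the call began; what a row does not reach only later rows make up. A row lasts 1/12 s, in which the tool goes at most 41.7 mm and 7.16 degrees, less where a joint would pass 70% of its speed; a pose out of reach is approached as far as the arm can. A call with a gripper value outside its range is refused whole. The fingers move at their own pace and stop on an object; "grip_force" is the grip in N (left out, the last holds). Time passes only in rows, so rows that repeat a pose let the fingers close. It gives the time, the measured TCP pose, the force and the opening at its end, in the units of the state.
- env.state(): the state, without advancing time (a new reading comes with each control period).
- camera(name): name is "scene" or "top" or "wrist"; returns the picture (480x640x3 uint8, red, green, blue); there is no depth.
- camera_params(name): a dict with "intrinsics" (3x3 intrinsics, pixels), "rvec" (rotation vector, rad) and "tvec" (3), from world to camera coordinates, as OpenCV has them. Camera axes: x right, y down, z forward; pixel columns grow to the right and rows downward; lengths in m; the calibration is good to about 2 mm. A picture is of the moment at which its call begins: read the wrist's pose just before it. camera_params takes no time and is no camera call; for the wrist camera it gives the pose at the moment of the call.
- env.sign_off(): hands the job in, once; it reports no verdict.
Trained networks look in the newest picture that a camera, given by its name, has taken for a name from the list of things; names that differ only in an ending like _2 or _b are one class to them, and where a whole thing is asked for, a point or a joint stands for the part that bears it (a point fixed in the world has none). Each returns a list of dicts, best first, with "conf" (0 to 1); they miss things now and then, are a little off and sometimes report something else, mostly with a low value. They report only what shows in the picture. A call takes as long as a camera call. They do not tell look-alikes from the thing itself.
- search_frame(camera, name): "at" ([x, y, z] in m, in world coordinates, good to about 4 mm: the middle of the surface that is visible of it).
- trace(camera, name): "pixels" (480x640 bool, what is visible of it).
The state is a dict: "time": time; "joints": joint angles; "qvel": joint speeds; "joint_torque": joint torques, N m; "eef_pos": TCP position; "tool_rot": TCP orientation; "wrist_force": force on the tool from outside, world axes, zero at the start; "moment": the same for the moment, N m; "grip_width": finger opening in m.
Only numpy, scipy, OpenCV 4.12 (cv2) and the standard library are available. Lean on these libraries where they do the work, as an engineer would, in place of code of your own. Each camera call takes 0.05 s, during which the arm holds its last target.

### The job

Four identical tilt covers close the socket wells of the blue service spine on this demonstration bench, and only one of them has been unlocked for today's experiment. Press with the fingertips on the dark pad at the back of each cover until you find the one that rocks and lifts its front edge, then push that raised front edge up and away from you until the cover stands fully open against its stop. Press and push gently, do not pinch the cover, leave the glassware and bottles where they stand, and finish with the hand clear.

Things in the scene. Friction and masses are not known exactly. Their poses are not given: they have to be found in the camera images.
- spine: Blue service spine, fixed, 560 mm long (its y), 200 deep (its x, pointing away from the robot), 90 high; origin: centre of its underside. Flat top. Four covers lie flush in it, centres at y = -168, -56, 56, 168 mm; each 96 mm wide (y), 8 thick, reaching from 70 mm in front of (-x) to 60 mm behind its pivot, an axis along y at the spine's x = 0, height 84 mm. Three are locked: only their seal gives, about 1 mm.
- pad_1 (a point): Centre of the dark ribbed press pad (28 x 60 mm) on top of cover 1, the one furthest to the robot's right (-y end); 40 mm behind (+x of) the cover's pivot, at the height of the spine's top, 90 mm. The point belongs to the spine and stays put when the cover tips.
- pad_2 (a point): The same point on cover 2, counted from the robot's right to its left.
- pad_3 (a point): The same point on cover 3, counted from the robot's right to its left.
- pad_4 (a point): The same point on cover 4, counted from the robot's right to its left.
- cover (a joint): Angle (rad) of the one unlocked cover, not telling which it is: 0 = shut, flush; grows as its front edge rises; stop at 1.48, upright. It tips when its back half is pressed with 2 to 4 N (50 mm free depth); the front half gives nothing. A stiff hinge keeps it at any angle; 1 to 3 N at the raised front edge, up and away round the pivot, swings it on (a level push jams below 50 deg).
- reagent: Glass-stoppered reagent bottle, 56 mm diameter, 110 mm tall, loose on the bench in front of the spine; origin at the centre of its base. Bystander.
- dropper: White dropper bottle with black cap, 38 mm diameter, 100 mm tall, loose on the bench in front of the spine; origin at the centre of its base. Bystander.
- dish: Small glass dish with lid, 51 mm diameter, 14 mm tall, loose on the flat end of the spine's top; origin at the centre of its base. Bystander.
- rack: Blue test-tube rack with five tubes, 70 x 200 mm, 117 mm tall to the tube mouths, loose on the bench past the left end of the spine; origin at the centre of its base. Bystander.
Things that resemble listed ones, but are neither listed nor needed, are in the scene too. What is shaped like the part that bears cover but pink or turquoise is not meant.

How it is judged:
By the outcome, as a careful person would: the job done as asked, in the order asked, and still so for the second after the job is handed in, with the robot touching nothing.
It also fails if it takes over 56 s, if anything falls off the work surface, if the arm or the gripper's body presses on something with over 40 N, if the wrist force passes 120 N, or if a joint passes its speed limit or range.

## Working session

There is one attempt and no reset: what is moved stays moved. The work goes in short steps, Python scripts to look and compute and a tool call to move; the robot and the scene stay as the last step left them, time stands still between calls to the robot, and variables do not carry over. Pictures are saved under pics/ and viewed, and the job is handed in when it is done.

Besides the shell and the picture viewer there is one more tool, called after "Emit:" in YAML: its name, and indented under it one key for each argument. jog_arm: Moves the arm, as the interface text tells. Its arguments: {"type":"object","properties":{"jaw":{"type":"array","items":{"type":"number"}},"xyz":{"type":"array","items":{"type":"array","items":{"type":"number"}}},"twist":{"type":"array","items":{"type":"array","items":{"type":"number"}}},"grip_force":{"type":"number"}},"required":["jaw","xyz","twist"]}

```bash
mkdir -p pics; python3 - <<'E'
from rig import env,camera,camera_params,search_frame,trace
import cv2,numpy as np
for n in ("scene","top"):
    im=camera(n); cv2.imwrite(f"pics/{n}0.png",im[...,::-1])
    for nm in ("spine","pad_1","cover","reagent","dropper","dish","rack"):
        try: print(n,nm,[(np.round(d["at"],3).tolist(),round(d["conf"],2)) for d in search_frame(n,nm)])
        except Exception as e: print(n,nm,e)
s=env.state();print(s)
E
```

```text
scene spine [([0.604, 0.118, 0.088], 0.7)]
scene pad_1 [([0.603, 0.114, 0.09], 0.96)]
scene cover [([0.785, 0.223, 0.086], 0.97), ([0.527, 0.106, 0.09], 0.8), ([0.773, 0.023, 0.088], 0.57), ([0.362, 0.215, 0.061], 0.56), ([0.603, 0.119, 0.089], 0.52)]
scene reagent [([0.402, -0.129, 0.072], 0.97), ([0.602, 0.121, 0.086], 0.47), ([0.361, 0.215, 0.06], 0.34)]
scene dropper [([0.363, 0.215, 0.064], 0.86)]
scene dish [([0.593, -0.19, 0.105], 0.88)]
scene rack [([0.469, 0.485, 0.068], 0.92)]
top spine [([0.531, 0.055, 0.09], 0.86)]
top pad_1 [([0.529, 0.06, 0.092], 0.7)]
top cover [([0.784, 0.219, 0.092], 0.92), ([0.767, 0.019, 0.085], 0.58), ([0.521, 0.11, 0.089], 0.57)]
top reagent [([0.398, -0.13, 0.075], 0.93)]
top dropper [([0.357, 0.204, 0.065], 0.56)]
top dish [([0.593, -0.196, 0.104], 0.84)]
top rack [([0.456, 0.47, 0.069], 0.98)]
{'time': 0.8, 'joints': array([ 1.06003828e+00,  2.86244016e-01,  1.57667473e+00,  4.39812673e-05,
        1.27859605e+00, -1.49991526e-01]), 'qvel': array([ 0.00110124,  0.00052032, -0.00139822,  0.00080231, -0.00141289,
       -0.00061357]), 'joint_torque': array([ 5.14038056e-04, -4.05911815e+01, -2.92925566e+01, -5.17453225e-05,
        4.39987189e-04, -1.05302715e-05]), 'eef_pos': array([0.23822622, 0.63156252, 0.24837594]), 'tool_rot': array([-3.60247577e-05,  8.22497224e-01,  5.68769123e-01,  2.57131860e-05]), 'wrist_force': array([0.07840256, 0.14786413, 0.25711204]), 'moment': array([-0.04093826, -0.03074886,  0.02339766]), 'grip_width': 0.08535149925417956}
```

View pics/scene0.png

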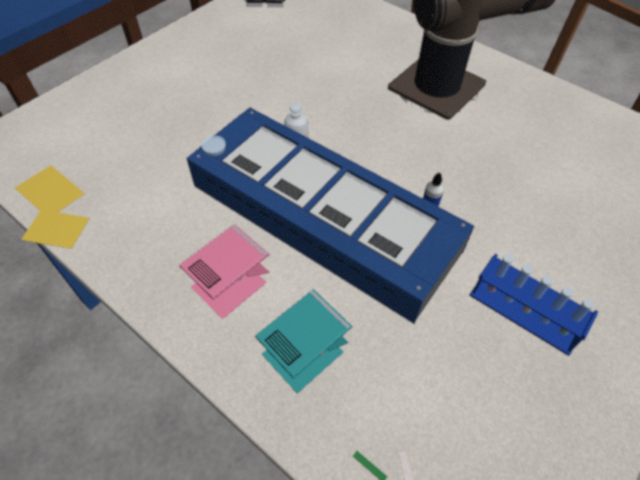

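View pics/top0.png

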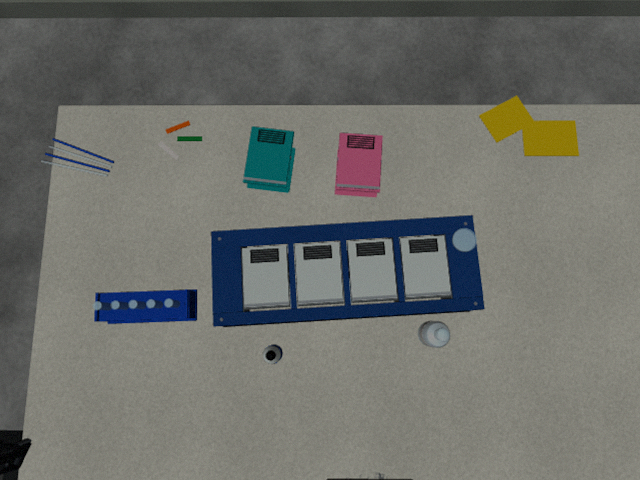

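The top view shows the four white covers, with pads at about (424,245), (370,248), (317,253) and (264,256) for pads 1 to 4. The look-alikes are pink (360,142) and turquoise (271,136), and both are excluded. Next I'll fit the spine pose and check it in a crop.

```bash
cat > h.py <<'E'
import numpy as np,cv2
from rig import env,camera,camera_params,search_frame,trace
def proj(n,P,cp=None):
    c=cp or camera_params(n); return cv2.projectPoints(np.array(P,float).reshape(-1,3),np.array(c["rvec"],float),np.array(c["tvec"],float),np.array(c["intrinsics"],float),None)[0].reshape(-1,2)
def ray(n,uv,z):
    c=camera_params(n);R=cv2.Rodrigues(np.array(c["rvec"],float))[0];t=np.array(c["tvec"],float)
    o=-R.T@t;d=R.T@np.linalg.inv(c["intrinsics"])@np.array([uv[0],uv[1],1.]);return o+d*(z-o[2])/d[2]
E
python3 - <<'E'
from h import *
from scipy.optimize import least_squares
import glob
padY=[-.168,-.056,.056,.168]
ims={n:cv2.imread(f"pics/{n}0.png") for n in("scene","top")}
# dark pad centroids by threshold near seeds
seeds={"top":[(424,245),(370,248),(317,253),(264,256)],"scene":[(246,163),(289,190),(335,216),(386,245)]}
obs={}
for n in ims:
    g=ims[n].max(2).astype(int);m=(g<100).astype(np.uint8)
    N,l,st,c=cv2.connectedComponentsWithStats(m)
    o=[]
    for s in seeds[n]:
        i=l[s[1],s[0]]
        o.append(c[i]);print(n,s,i,st[i],c[i].round(1))
    obs[n]=np.array(o)
def W(p,L):
    L=np.array(L);c,s=np.cos(p[2]),np.sin(p[2]);return np.c_[p[0]+c*L[:,0]-s*L[:,1],p[1]+s*L[:,0]+c*L[:,1],L[:,2]]
L=[(.04,y,.09) for y in padY]
for use in (["top"],["scene"],["top","scene"]):
    r=least_squares(lambda p:np.concatenate([(proj(n,W(p,L))-obs[n]).ravel() for n in use]),[.53,.055,.05],loss="soft_l1")
    print(use,r.x.round(4),r.fun.round(1))
p=r.x;np.save("p.npy",p)
print(W(p,L).round(4))
for n in ims:
    im=ims[n].copy()
    im=cv2.resize(im,None,fx=3,fy=3,interpolation=cv2.INTER_CUBIC)
    C=[(-.1,-.28,.09),(-.1,.28,.09),(.1,.28,.09),(.1,-.28,.09)]
    polys=[C]+[[(-.07,y-.048,.09),(-.07,y+.048,.09),(.06,y+.048,.09),(.06,y-.048,.09)] for y in padY]+[[(.026,y-.03,.09),(.026,y+.03,.09),(.054,y+.03,.09),(.054,y-.03,.09)] for y in padY]
    for q in polys: cv2.polylines(im,[((proj(n,W(p,q))+.5)*3-.5).round().astype(int)],True,(0,0,255),1)
    x0,y0=(570,600) if n=="top" else (540,290)
    cv2.imwrite(f"pics/fit_{n}.png",im[y0:y0+600 if n!="top" else y0+420,x0:x0+800+100*0+0 if n!="top" else x0+800])
E
```

```text
scene (246, 163) 11 [233 156  27  18 239] [245.7 164.2]
scene (289, 190) 15 [275 180  29  20 272] [288.7 189.1]
scene (335, 216) 19 [320 206  31  21 306] [335.  215.9]
scene (386, 245) 28 [369 234  33  23 350] [385.1 244.9]
top (424, 245) 25 [409 238  29  15 384] [423.  245.2]
top (370, 248) 26 [356 242  29  15 381] [370.  248.5]
top (317, 253) 27 [303 245  29  15 386] [317.  251.8]
top (264, 256) 28 [250 248  29  15 390] [264.  255.2]
['top'] [0.5311 0.0525 0.064 ] [-0.2  0.   0.   0.   0.1  0.   0.1 -0. ]
['scene'] [0.5301 0.0525 0.063 ] [ 0.1  0.1  0.   0.1 -0.  -0.  -0.1 -0.1]
['top', 'scene'] [0.5306 0.0526 0.0636] [-0.2  0.2 -0.   0.2  0.1  0.2  0.   0.2 -0.1  0.3 -0.1  0.2 -0.1  0.1
 -0.2  0.1]
[[ 0.5812 -0.1125  0.09  ]
 [ 0.5741 -0.0008  0.09  ]
 [ 0.567   0.111   0.09  ]
 [ 0.5599  0.2228  0.09  ]]
```

View pics/fit_top.png

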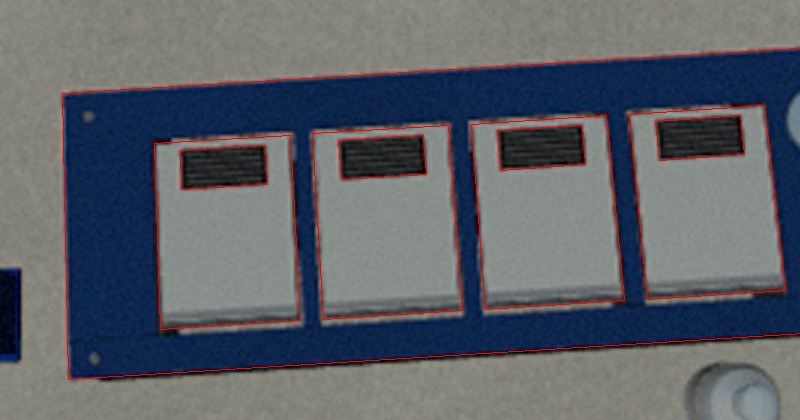

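```bash
ls; python3 - <<'E'
from h import *
from scipy.spatial.transform import Rotation as R
s=env.state();q=s["tool_rot"];r=R.from_quat(q,scalar_first=True);print(r.as_matrix().round(3));m=r.as_matrix();print("jaw az",np.degrees(np.arctan2(m[1,0],m[0,0])))
E
```

```text
h.py
p.npy
pics
[[ 0.353  0.936  0.   ]
 [ 0.936 -0.353  0.   ]
 [ 0.    -0.    -1.   ]]
jaw az 69.32887491166755
```

The fit matches all the edges to within a pixel: spine at (0.531, 0.053), yaw 3.6°. I'm moving over pad 4, the nearest one, with the jaws shut and turned along the spine's y.

Emit:
jog_arm:
  jaw: [255, 255, 255, 255, 255, 255, 255, 255]
  xyz:
    - [2.4, -3, 0]
    - [4.8, -6, 0]
    - [7.2, -9, 0]
    - [9.6, -12, 0]
    - [12, -15, 0]
    - [14.4, -18, 0]
    - [16.8, -21, 0]
    - [19.2, -24, 0]
  twist:
    - [0, 0, 0.06]
    - [0, 0, 0.12]
    - [0, 0, 0.18]
    - [0, 0, 0.24]
    - [0, 0, 0.3]
    - [0, 0, 0.36]
    - [0, 0, 0.424]
    - [0, 0, 0.424]
  grip_force: 20

```text
time: 1.47
eef_pos: [0.4311, 0.39, 0.2486]
tool_rot: [0.0, 0.684, 0.73, 0.0]
wrist_force: [0.1, 0.3, 0.3]
grip_width: -0.0
```

Emit:
jog_arm:
  jaw: [255, 255, 255, 255, 255, 255, 255]
  xyz:
    - [2.4, -3, -1.5]
    - [4.8, -6, -3]
    - [7.2, -9, -4.5]
    - [9.6, -12, -6]
    - [12, -15, -8]
    - [13, -16.9, -10]
    - [13, -16.9, -10]
  twist:
    - [0, 0, 0]
    - [0, 0, 0]
    - [0, 0, 0]
    - [0, 0, 0]
    - [0, 0, 0]
    - [0, 0, 0]
    - [0, 0, 0]

```text
time: 2.05
eef_pos: [0.56, 0.2181, 0.1437]
tool_rot: [-0.001, 0.686, 0.727, -0.003]
wrist_force: [-1.8, -0.3, -0.1]
grip_width: -0.0003
```

Emit:
jog_arm:
  jaw: [255, 255, 255, 255]
  xyz:
    - [0, 0, -1]
    - [0, 0, -2]
    - [0, 0, -3]
    - [0, 0, -3]
  twist:
    - [0, 0, 0]
    - [0, 0, 0]
    - [0, 0, 0]
    - [0, 0, 0]

```text
time: 2.38
eef_pos: [0.5583, 0.2235, 0.116]
tool_rot: [-0.001, 0.684, 0.73, -0.001]
wrist_force: [-0.9, 0.5, -0.2]
grip_width: 0.0
```

```bash
python3 - <<'E'
from h import *
s=env.state();print(s["time"],s["eef_pos"].round(4),s["wrist_force"].round(2))
from scipy.spatial.transform import Rotation as R
print(R.from_quat(s["tool_rot"],scalar_first=True).as_matrix().round(3))
a=camera("scene");b=camera("wrist")
cv2.imwrite("pics/s1.png",cv2.resize(a[100:340,180:480],None,fx=2.6,fy=2.5)[...,::-1]);cv2.imwrite("pics/w1.png",b[...,::-1])
E
```

```text
2.3833 [0.5583 0.2235 0.116 ] [-0.92  0.47 -0.22]
[[-0.065  0.998 -0.004]
 [ 0.998  0.065 -0.001]
 [-0.    -0.004 -1.   ]]
```

View pics/s1.png

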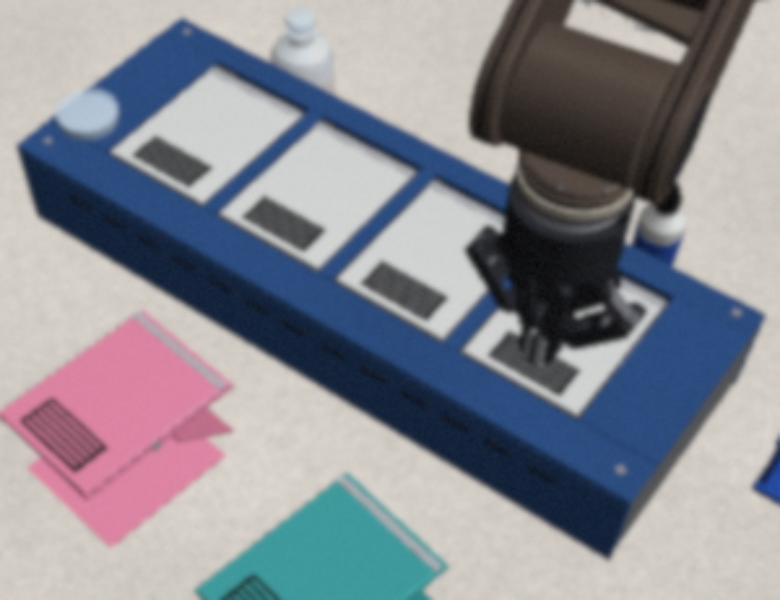

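View pics/w1.png

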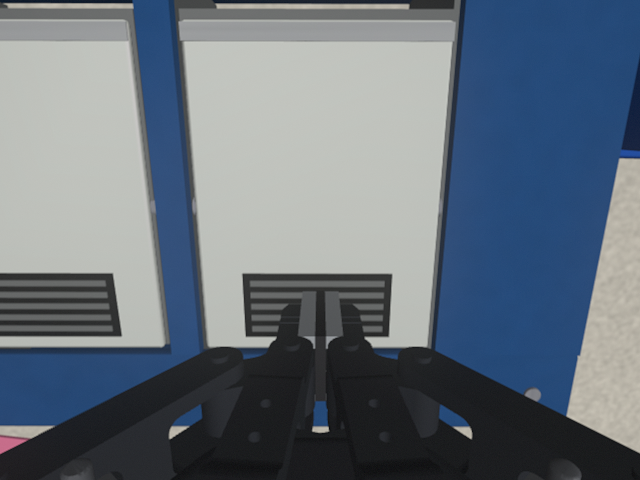

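The fingertips (538,355 in the crop) are centred just above pad 4. Next I'll press in small steps.

Emit:
jog_arm:
  jaw: [255, 255, 255, 255, 255, 255]
  xyz:
    - [0, 0, -0.3]
    - [0, 0, -0.6]
    - [0, 0, -0.8]
    - [0, 0, -0.9]
    - [0, 0, -1.0]
    - [0, 0, -1.0]
  twist:
    - [0, 0, 0]
    - [0, 0, 0]
    - [0, 0, 0]
    - [0, 0, 0]
    - [0, 0, 0]
    - [0, 0, 0]

```text
time: 2.98
eef_pos: [0.5602, 0.2225, 0.1081]
tool_rot: [-0.0, 0.684, 0.729, -0.0]
wrist_force: [-0.1, -0.3, -0.2]
grip_width: -0.0
```

Emit:
jog_arm:
  jaw: [255, 255, 255]
  xyz:
    - [0, 0, -0.1]
    - [0, 0, -0.2]
    - [0, 0, -0.2]
  twist:
    - [0, 0, 0]
    - [0, 0, 0]
    - [0, 0, 0]

```text
time: 3.23
eef_pos: [0.5605, 0.2226, 0.107]
tool_rot: [0.0, 0.684, 0.729, 0.0]
wrist_force: [-0.9, -0.4, 2.3]
grip_width: 0.0001
```

Contact at TCP z = 0.107, as predicted. I'll continue in 1 mm steps.

Emit:
jog_arm:
  jaw: [255, 255]
  xyz:
    - [0, 0, -0.1]
    - [0, 0, -0.1]
  twist:
    - [0, 0, 0]
    - [0, 0, 0]

```text
time: 3.4
eef_pos: [0.5606, 0.2226, 0.1066]
tool_rot: [0.0, 0.684, 0.729, 0.0]
wrist_force: [-1.8, -0.6, 6.4]
grip_width: 0.0003
```

Emit:
jog_arm:
  jaw: [255, 255]
  xyz:
    - [0, 0, -0.1]
    - [0, 0, -0.1]
  twist:
    - [0, 0, 0]
    - [0, 0, 0]

```text
time: 3.57
eef_pos: [0.5606, 0.2226, 0.1063]
tool_rot: [0.0, 0.684, 0.729, -0.0]
wrist_force: [-3.7, -0.6, 9.3]
grip_width: -0.0
```

At 9.3 N it has given only 0.7 mm, so cover 4 is locked. On to pad 3.

Emit:
jog_arm:
  jaw: [255, 255, 255, 255, 255, 255, 255, 255]
  xyz:
    - [0, 0, 1.5]
    - [0, 0, 2.5]
    - [0.23, -3.7, 2.5]
    - [0.46, -7.4, 2.5]
    - [0.71, -11.18, 2.0]
    - [0.71, -11.18, 1.2]
    - [0.71, -11.18, 0.6]
    - [0.71, -11.18, 0.4]
  twist:
    - [0, 0, 0]
    - [0, 0, 0]
    - [0, 0, 0]
    - [0, 0, 0]
    - [0, 0, 0]
    - [0, 0, 0]
    - [0, 0, 0]
    - [0, 0, 0]

```text
time: 4.23
eef_pos: [0.5667, 0.1107, 0.1071]
tool_rot: [-0.001, 0.685, 0.729, -0.001]
wrist_force: [-1.3, -1.2, 1.2]
grip_width: -0.0001
```

Emit:
jog_arm:
  jaw: [255, 255, 255, 255]
  xyz:
    - [0, 0, 0]
    - [0, 0, -0.1]
    - [0, 0, -0.2]
    - [0, 0, -0.2]
  twist:
    - [0, 0, 0]
    - [0, 0, 0]
    - [0, 0, 0]
    - [0, 0, 0]

```text
time: 4.57
eef_pos: [0.5675, 0.1117, 0.1066]
tool_rot: [0.0, 0.684, 0.73, 0.0]
wrist_force: [0.0, 0.5, 0.9]
grip_width: 0.0002
```

Emit:
jog_arm:
  jaw: [255, 255]
  xyz:
    - [0, 0, -0.1]
    - [0, 0, -0.1]
  twist:
    - [0, 0, 0]
    - [0, 0, 0]

```text
time: 4.73
eef_pos: [0.5676, 0.1115, 0.1058]
tool_rot: [0.0, 0.684, 0.729, 0.001]
wrist_force: [0.4, 1.6, 1.3]
grip_width: -0.0004
```

Emit:
jog_arm:
  jaw: [255, 255, 255]
  xyz:
    - [0, 0, -0.1]
    - [0, 0, -0.2]
    - [0, 0, -0.2]
  twist:
    - [0, 0, 0]
    - [0, 0, 0]
    - [0, 0, 0]

```text
time: 4.98
eef_pos: [0.5678, 0.1109, 0.1036]
tool_rot: [0.0, 0.684, 0.729, 0.001]
wrist_force: [0.7, 1.0, 1.9]
grip_width: 0.0001
```

Emit:
jog_arm:
  jaw: [255, 255, 255]
  xyz:
    - [0, 0, -0.1]
    - [0, 0, -0.2]
    - [0, 0, -0.2]
  twist:
    - [0, 0, 0]
    - [0, 0, 0]
    - [0, 0, 0]

```text
time: 5.23
eef_pos: [0.5678, 0.1107, 0.1014]
tool_rot: [0.0, 0.684, 0.729, 0.0]
wrist_force: [1.0, 1.1, 2.1]
grip_width: -0.0001
```

Cover 3 rocks: it is 6 mm down at about 2 N. I'll press deeper.

Emit:
jog_arm:
  jaw: [255, 255, 255, 255, 255, 255, 255, 255]
  xyz:
    - [0, 0, -0.2]
    - [0, 0, -0.4]
    - [0, 0, -0.6]
    - [0, 0, -0.8]
    - [0, 0, -1.0]
    - [0, 0, -1.2]
    - [0, 0, -1.4]
    - [0, 0, -1.5]
  twist:
    - [0, 0, 0]
    - [0, 0, 0]
    - [0, 0, 0]
    - [0, 0, 0]
    - [0, 0, 0]
    - [0, 0, 0]
    - [0, 0, 0]
    - [0, 0, 0]

```text
time: 5.9
eef_pos: [0.5671, 0.1105, 0.0858]
tool_rot: [-0.0, 0.684, 0.729, -0.0]
wrist_force: [0.1, -0.2, 2.0]
grip_width: 0.0
```

```bash
python3 - <<'E'
from h import *
a=camera("scene")
cv2.imwrite("pics/s2.png",cv2.resize(a[100:340,180:480],None,fx=2.6,fy=2.5)[...,::-1])
E
```

```text
(no output)
```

View pics/s2.png

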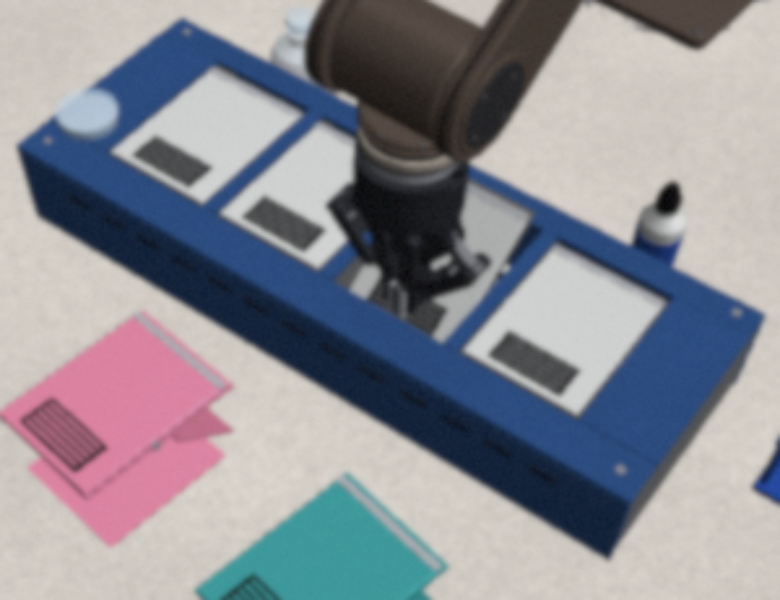

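The back of the cover has sunk and the front has risen, about 28°. A little deeper so the front edge is easier to reach.

Emit:
jog_arm:
  jaw: [255, 255, 255, 255, 255, 255, 255, 255]
  xyz:
    - [0, 0, -0.2]
    - [0, 0, -0.4]
    - [0, 0, -0.6]
    - [0, 0, -0.8]
    - [0, 0, -1.0]
    - [0, 0, -1.2]
    - [0, 0, -1.3]
    - [0, 0, -1.3]
  twist:
    - [0, 0, 0]
    - [0, 0, 0]
    - [0, 0, 0]
    - [0, 0, 0]
    - [0, 0, 0]
    - [0, 0, 0]
    - [0, 0, 0]
    - [0, 0, 0]

```text
time: 6.62
eef_pos: [0.5672, 0.1107, 0.0729]
tool_rot: [-0.0, 0.684, 0.729, -0.0]
wrist_force: [-0.0, 0.4, 0.1]
grip_width: -0.0
```

Emit:
jog_arm:
  jaw: [255, 255, 255, 255]
  xyz:
    - [0, 0, -0.2]
    - [0, 0, -0.4]
    - [0, 0, -0.6]
    - [0, 0, -0.6]
  twist:
    - [0, 0, 0]
    - [0, 0, 0]
    - [0, 0, 0]
    - [0, 0, 0]

```text
time: 6.95
eef_pos: [0.5671, 0.1107, 0.0668]
tool_rot: [-0.0, 0.684, 0.729, -0.0]
wrist_force: [0.6, 1.0, 0.9]
grip_width: 0.0001
```

```bash
python3 - <<'E'
from h import *
a=camera("scene");b=camera("wrist")
cv2.imwrite("pics/s3.png",cv2.resize(a[100:340,180:480],None,fx=2.6,fy=2.5)[...,::-1]);cv2.imwrite("pics/w3.png",b[...,::-1])
E
```

```text
(no output)
```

View pics/s3.png

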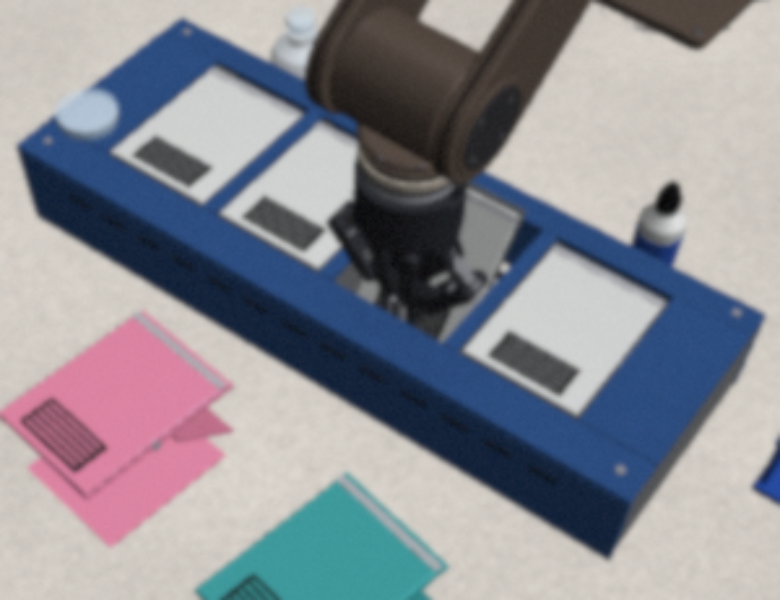

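View pics/w3.png

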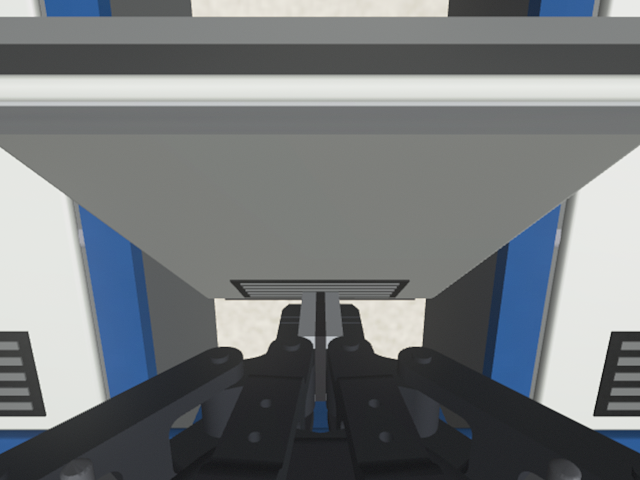

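The cover stands at roughly 55°, with its front edge at the top of the wrist image (rows 20–135). I'll back off towards +x, then go up and out, and re-measure.

Emit:
jog_arm:
  jaw: [255, 255, 255, 255]
  xyz:
    - [0.3, 0, 0]
    - [0.6, 0, 0.1]
    - [0.6, 0, 0.6]
    - [0.6, 0, 1.2]
  twist:
    - [0, 0, 0]
    - [0, 0, 0]
    - [0, 0, 0]
    - [0, 0, 0]

```text
time: 7.38
eef_pos: [0.573, 0.1107, 0.0791]
tool_rot: [-0.001, 0.684, 0.729, -0.001]
wrist_force: [-0.0, 0.7, -0.4]
grip_width: -0.0001
```

Emit:
jog_arm:
  jaw: [255, 255, 255, 255, 255, 255, 255, 255]
  xyz:
    - [0, 0, 1.5]
    - [0, 0, 3]
    - [0.5, 0, 5]
    - [1, 0, 7]
    - [1.5, 0, 10]
    - [1.5, 0, 13]
    - [1.5, 0, 14]
    - [1.5, 0, 14]
  twist:
    - [0, 0, 0]
    - [0, 0, 0]
    - [0, 0, 0]
    - [0, 0, 0]
    - [0, 0, 0]
    - [0, 0, 0]
    - [0, 0, 0]
    - [0, 0, 0]

```text
time: 8.05
eef_pos: [0.5904, 0.1108, 0.2241]
tool_rot: [0.003, 0.684, 0.729, 0.003]
wrist_force: [0.2, -0.0, 0.2]
grip_width: 0.0002
```

```bash
python3 - <<'E'
from h import *
from scipy.optimize import minimize_scalar
a=camera("scene");b=camera("wrist");cw=camera_params("wrist");t=camera("top")
R=cv2.Rodrigues(np.array(cw["rvec"],float))[0];print("campos",(-R.T@np.array(cw["tvec"])).round(3),env.state()["eef_pos"])
p=np.load("p.npy")
def W(L):
    L=np.array(L);c,s=np.cos(p[2]),np.sin(p[2]);return np.c_[p[0]+c*L[:,0]-s*L[:,1],p[1]+s*L[:,0]+c*L[:,1],L[:,2]]
def pl(th):
    o=[]
    for u,y in ((-.07,.008),(-.07,.104),(.06,.104),(.06,.008)):
        w=.006;o.append((u*np.cos(th)+w*np.sin(th),y,.084-u*np.sin(th)+w*np.cos(th)))
    return W(o)
for nm,im,cp in(("s4",a,camera_params("scene")),("w4",b,cw),("t4",t,camera_params("top"))):
    im=im[...,::-1].copy()
    for th,c in((.8,(0,255,255)),(.95,(0,0,255)),(1.1,(0,255,0))):
        cv2.polylines(im,[proj(None,pl(th),cp).round().astype(int)],True,c,1)
    if nm=="s4": im=cv2.resize(im[100:340,180:480],None,fx=2.6,fy=2.5)
    if nm=="t4": im=cv2.resize(im[200:350,200:500],None,fx=2.6,fy=2.6)
    cv2.imwrite(f"pics/{nm}.png",im)
E
```

```text
campos [0.519 0.106 0.344] [0.58716599 0.11072872 0.21737193]
```

View pics/s4.png

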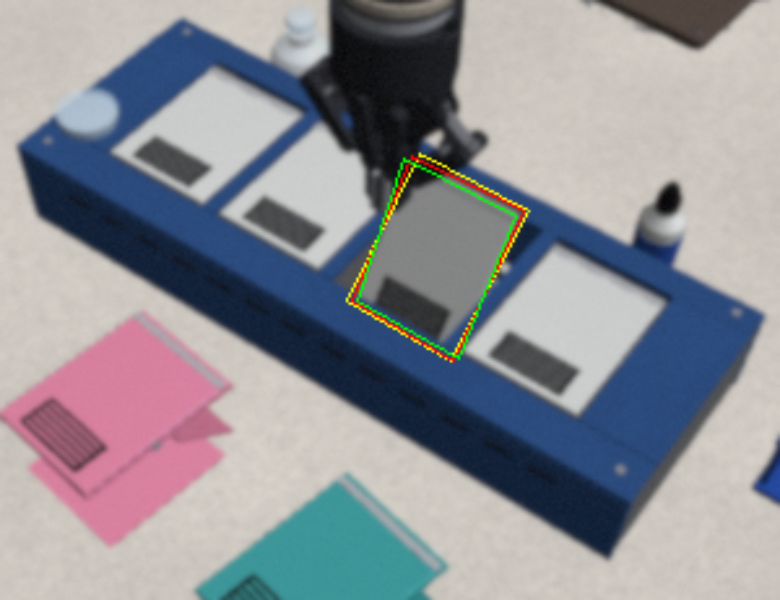

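View pics/w4.png

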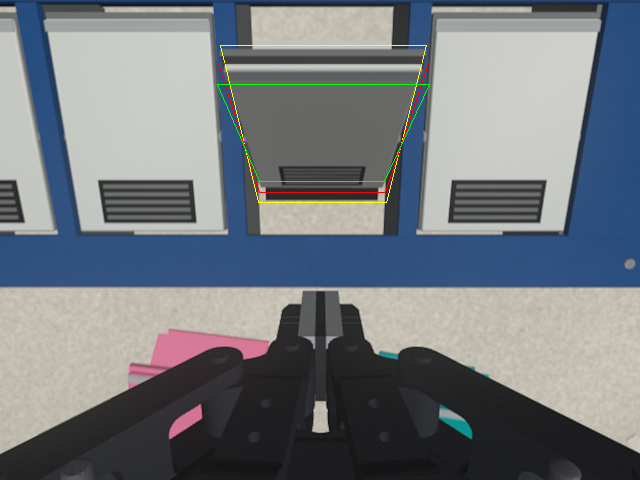

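View pics/t4.png

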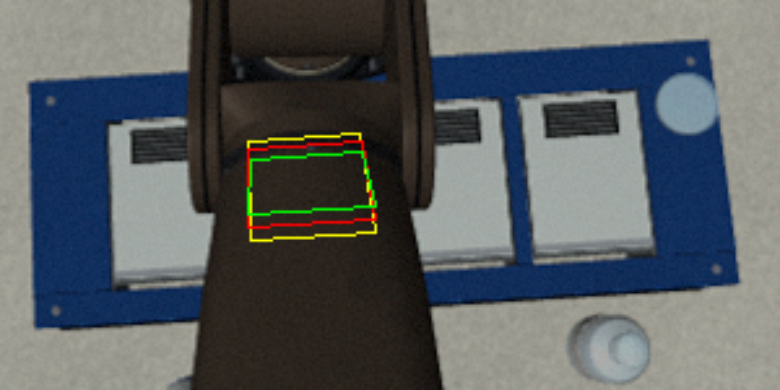

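The overlay gives an angle of about 0.95–1.0 rad (54–57°), which is above the jam zone. Now I'll carry the hand over the cover to its front side and lower it so the tip is 12 mm below the raised edge.

Emit:
jog_arm:
  jaw: [255, 255, 255, 255, 255, 255, 255]
  xyz:
    - [-3, -0.1, 0.5]
    - [-6, -0.3, 0.5]
    - [-9, -0.4, 0.5]
    - [-12, -0.6, 0.5]
    - [-13.6, -0.6, 0.5]
    - [-13.6, -0.6, 0]
    - [-13.6, -0.6, 0]
  twist:
    - [0, 0, 0]
    - [0, 0, 0]
    - [0, 0, 0]
    - [0, 0, 0]
    - [0, 0, 0]
    - [0, 0, 0]
    - [0, 0, 0]

```text
time: 8.78
eef_pos: [0.4506, 0.1047, 0.2165]
tool_rot: [-0.001, 0.684, 0.729, -0.001]
wrist_force: [0.0, 0.4, -0.7]
grip_width: 0.0
```

Emit:
jog_arm:
  jaw: [255, 255, 255, 255, 255]
  xyz:
    - [0, 0, -2]
    - [0, 0, -4]
    - [0, 0, -6]
    - [0, 0, -7.3]
    - [0, 0, -7.3]
  twist:
    - [0, 0, 0]
    - [0, 0, 0]
    - [0, 0, 0]
    - [0, 0, 0]
    - [0, 0, 0]

```text
time: 9.2
eef_pos: [0.4504, 0.1046, 0.1419]
tool_rot: [-0.003, 0.685, 0.729, -0.003]
wrist_force: [-0.7, 0.2, -0.2]
grip_width: 0.0003
```

```bash
python3 - <<'E'
from h import *
a=camera("scene");b=camera("wrist")
cv2.imwrite("pics/s5.png",cv2.resize(a[100:340,180:480],None,fx=2.6,fy=2.5)[...,::-1]);cv2.imwrite("pics/w5.png",b[...,::-1])
s=env.state();print(s["eef_pos"].round(4),s["wrist_force"].round(1))
E
```

```text
[0.4525 0.1046 0.1453] [-0.2 -0.3  0.4]
```

View pics/s5.png

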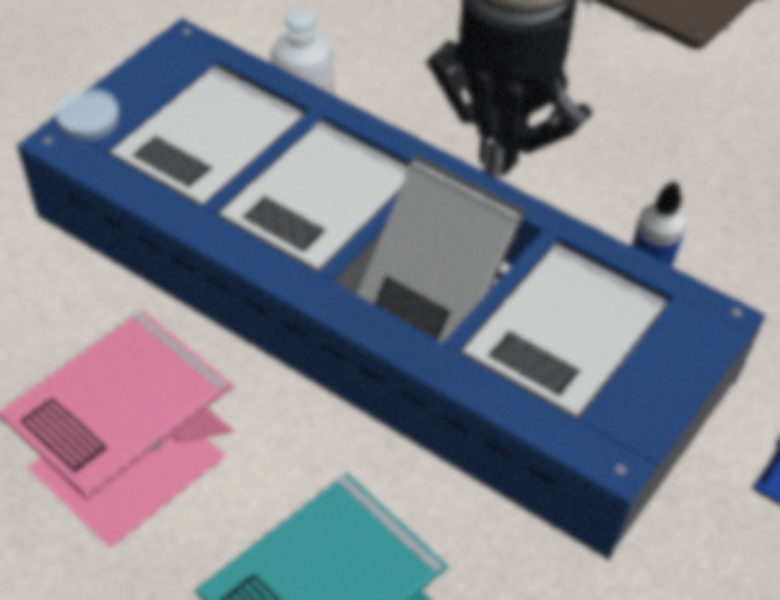

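View pics/w5.png

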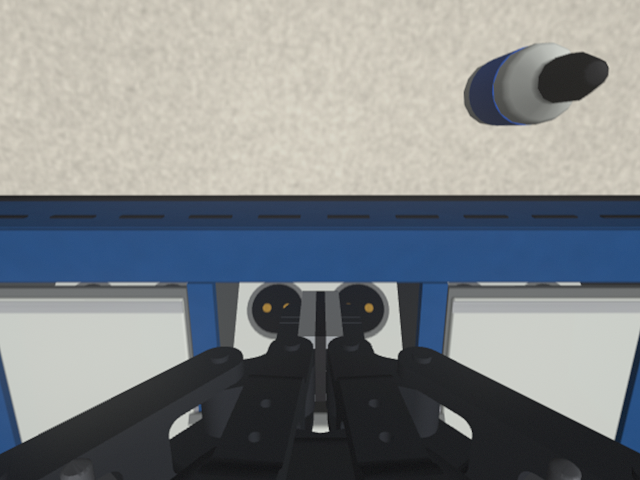

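The fingertips are in front of the raised edge (at 497,165 in the crop; the edge runs 412,160 to 523,215) and centred on it. I'll approach, then follow the arc.

Emit:
jog_arm:
  jaw: [255, 255, 255, 255, 255, 255]
  xyz:
    - [0.8, 0.05, 0]
    - [1.6, 0.1, 0]
    - [1.9, 0.12, 0]
    - [2.2, 0.14, 0.05]
    - [2.4, 0.15, 0.15]
    - [2.6, 0.16, 0.25]
  twist:
    - [0, 0, 0]
    - [0, 0, 0]
    - [0, 0, 0]
    - [0, 0, 0]
    - [0, 0, 0]
    - [0, 0, 0]

```text
time: 9.8
eef_pos: [0.4782, 0.1063, 0.1491]
tool_rot: [-0.0, 0.684, 0.729, -0.0]
wrist_force: [-3.2, 0.5, 2.9]
grip_width: 0.0001
```

Emit:
jog_arm:
  jaw: [255, 255, 255, 255]
  xyz:
    - [0.2, 0.01, 0.13]
    - [0.4, 0.02, 0.26]
    - [0.6, 0.03, 0.4]
    - [0.6, 0.03, 0.4]
  twist:
    - [0, 0, 0]
    - [0, 0, 0]
    - [0, 0, 0]
    - [0, 0, 0]

```text
time: 10.13
eef_pos: [0.485, 0.1067, 0.1531]
tool_rot: [0.0, 0.684, 0.729, 0.001]
wrist_force: [-1.2, 0.5, 0.5]
grip_width: -0.0003
```

Emit:
jog_arm:
  jaw: [255, 255, 255, 255, 255, 255, 255]
  xyz:
    - [0.3, 0.02, 0.12]
    - [0.6, 0.04, 0.23]
    - [0.9, 0.06, 0.32]
    - [1.2, 0.08, 0.4]
    - [1.5, 0.1, 0.46]
    - [1.8, 0.12, 0.5]
    - [1.8, 0.12, 0.5]
  twist:
    - [0, 0, 0]
    - [0, 0, 0]
    - [0, 0, 0]
    - [0, 0, 0]
    - [0, 0, 0]
    - [0, 0, 0]
    - [0, 0, 0]

```text
time: 10.72
eef_pos: [0.5032, 0.1078, 0.158]
tool_rot: [0.0, 0.684, 0.729, 0.0]
wrist_force: [1.0, -0.4, 1.1]
grip_width: -0.0002
```

Emit:
jog_arm:
  jaw: [255, 255, 255, 255]
  xyz:
    - [0.2, 0.01, 0.02]
    - [0.4, 0.02, 0.03]
    - [0.5, 0.02, 0.04]
    - [0.5, 0.02, 0.04]
  twist:
    - [0, 0, 0]
    - [0, 0, 0]
    - [0, 0, 0]
    - [0, 0, 0]

```text
time: 11.05
eef_pos: [0.5076, 0.1081, 0.1582]
tool_rot: [0.0, 0.684, 0.729, 0.0]
wrist_force: [-0.9, 0.4, -0.1]
grip_width: -0.0004
```

Now small steps until I feel the stop.

Emit:
jog_arm:
  jaw: [255, 255, 255]
  xyz:
    - [0.1, 0, 0]
    - [0.2, 0.01, 0]
    - [0.2, 0.01, 0]
  twist:
    - [0, 0, 0]
    - [0, 0, 0]
    - [0, 0, 0]

```text
time: 11.3
eef_pos: [0.5081, 0.1081, 0.1581]
tool_rot: [-0.002, 0.684, 0.729, -0.002]
wrist_force: [-6.2, -0.8, 4.0]
grip_width: -0.0
```

Emit:
jog_arm:
  jaw: [255, 255]
  xyz:
    - [0.1, 0, 0]
    - [0.1, 0, 0]
  twist:
    - [0, 0, 0]
    - [0, 0, 0]

```text
time: 11.47
eef_pos: [0.5082, 0.1081, 0.158]
tool_rot: [-0.002, 0.684, 0.729, -0.003]
wrist_force: [-8.5, -1.0, 5.7]
grip_width: -0.0
```

```bash
python3 - <<'E'
from h import *
a=camera("scene");s=env.state();print(s["eef_pos"].round(4),s["wrist_force"].round(1))
p=np.load("p.npy")
def W(L):
    L=np.array(L);c,s=np.cos(p[2]),np.sin(p[2]);return np.c_[p[0]+c*L[:,0]-s*L[:,1],p[1]+s*L[:,0]+c*L[:,1],L[:,2]]
def pl(th):
    o=[]
    for u,y in ((-.07,.008),(-.07,.104),(.06,.104),(.06,.008)):
        w=.006;o.append((u*np.cos(th)+w*np.sin(th),y,.084-u*np.sin(th)+w*np.cos(th)))
    return W(o)
im=cv2.resize(a[100:340,230:430],None,fx=4,fy=2.5)[...,::-1].copy()
im=cv2.resize(a[130:280,280:430],None,fx=4,fy=4,interpolation=cv2.INTER_CUBIC)[...,::-1].copy()
raw=im.copy()
for th,c in((1.3,(0,255,255)),(1.48,(0,0,255))):
    q=(proj("scene",pl(th))-[280,130]+.5)*4-.5
    cv2.polylines(im,[q.round().astype(int)],True,c,1)
cv2.imwrite("pics/s6.png",im)
E
```

```text
[0.5082 0.1081 0.1581] [-8.5 -0.2  5.1]
```

View pics/s6.png

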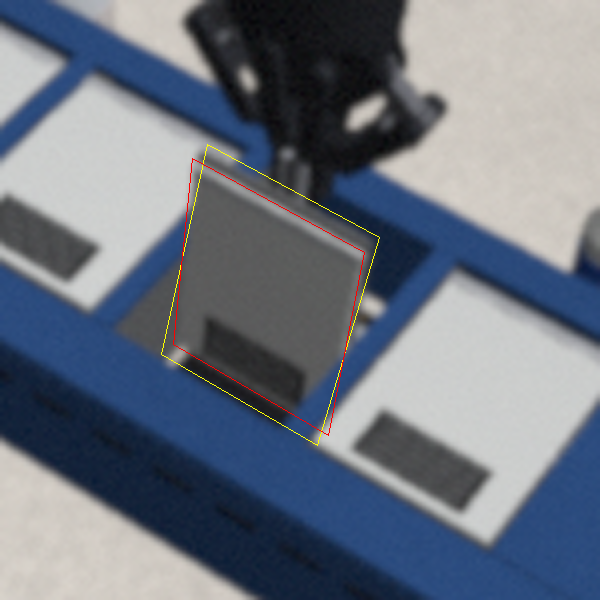

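A firm stop at x = 0.508, the position predicted for 1.48 rad, and the side edges match the red 1.48 outline. I'll back straight off, then raise.

Emit:
jog_arm:
  jaw: [255, 255, 255, 255, 255, 255, 255, 255]
  xyz:
    - [-0.5, -0.03, 0]
    - [-1.5, -0.1, 0]
    - [-3, -0.2, 0]
    - [-5, -0.3, 0]
    - [-6, -0.4, 2]
    - [-6, -0.4, 5]
    - [-6, -0.4, 8]
    - [-6, -0.4, 8]
  twist:
    - [0, 0, 0]
    - [0, 0, 0]
    - [0, 0, 0]
    - [0, 0, 0]
    - [0, 0, 0]
    - [0, 0, 0]
    - [0, 0, 0]
    - [0, 0, 0]

```text
time: 12.18
eef_pos: [0.4533, 0.1042, 0.2451]
tool_rot: [0.005, 0.684, 0.729, 0.005]
wrist_force: [1.0, -0.0, 0.9]
grip_width: 0.0001
```

```bash
python3 - <<'E'
from h import *
a=camera("scene");s=env.state();print(s["eef_pos"].round(4),s["wrist_force"].round(1))
for nm in("reagent","dropper","dish","rack"): print(nm,[(np.round(d["at"],3).tolist(),round(d["conf"],2)) for d in search_frame("scene",nm)[:1]])
p=np.load("p.npy")
def W(L):
    L=np.array(L);c,s=np.cos(p[2]),np.sin(p[2]);return np.c_[p[0]+c*L[:,0]-s*L[:,1],p[1]+s*L[:,0]+c*L[:,1],L[:,2]]
def pl(th):
    o=[]
    for u,y in ((-.07,.008),(-.07,.104),(.06,.104),(.06,.008)):
        w=.006;o.append((u*np.cos(th)+w*np.sin(th),y,.084-u*np.sin(th)+w*np.cos(th)))
    return W(o)
im=cv2.resize(a[130:280,280:430],None,fx=4,fy=4,interpolation=cv2.INTER_CUBIC)[...,::-1].copy()
raw=im.copy()
for th,c in((1.4,(0,255,255)),(1.48,(0,0,255))):
    cv2.polylines(im,[((proj("scene",pl(th))-[280,130]+.5)*4-.5).round().astype(int)],True,c,1)
cv2.imwrite("pics/s7.png",im);cv2.imwrite("pics/s7f.png",a[...,::-1])
E
```

```text
[0.4523 0.1041 0.2424] [ 0.   0.2 -0.7]
reagent [([0.405, -0.127, 0.073], 0.91)]
dropper [([0.363, 0.215, 0.062], 0.79)]
dish [([0.595, -0.189, 0.106], 0.83)]
rack [([0.47, 0.488, 0.067], 0.66)]
```

View pics/s7.png

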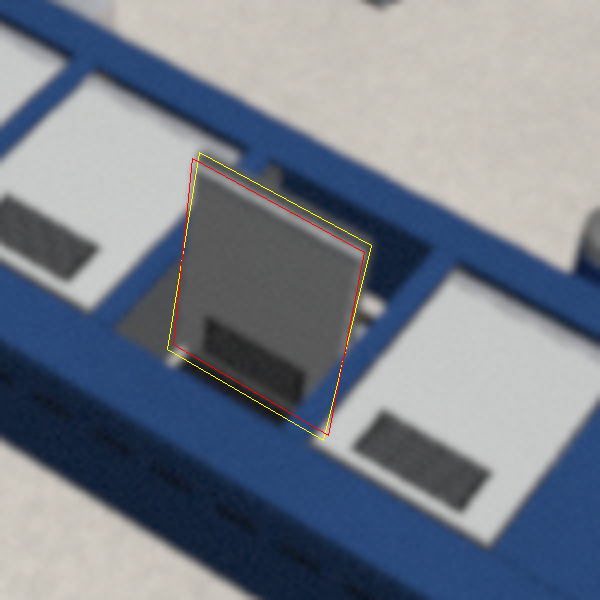

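View pics/s7f.png

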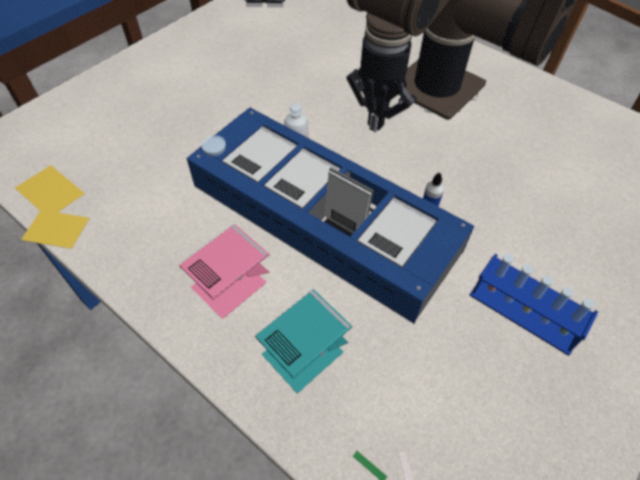

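The cover hasn't moved since I let go. It stands upright, its edges match the 1.48 rad outline, the hand is clear and the bystanders are in place. Handing in.

```bash
python3 -c "
from rig import env
print(env.sign_off())"
```

```text
the job is handed in; nothing more can be done
None
```

The unlocked cover was cover 3, counted from the robot's right. It now stands fully open against its stop, and the job was handed in at about 12.4 s.

- **Finding it:** I pressed cover 4 first. It gave only 0.7 mm at 9 N, so it is locked. Cover 3 rocked at about 2 N, so I did not press covers 1 and 2.
- **Opening it:** I pressed its pad down until the cover stood at about 55°. Then I went round to the front and pushed the raised edge along its arc with the shut fingertips. It met a firm stop where I had calculated 1.48 rad, with about 10 N there at the end.
- **Last checks:**
  - After backing off, the cover had not moved and its outline matched 1.48 rad in the scene camera, within what that picture can show.
  - The wrist force was about zero and the hand was clear.
  - The reagent bottle, dropper, dish and rack were all found within about 3 mm of where they started, which is within the measuring error.
  - No check failed or disagreed.

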